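# Press the last battery into a light bar's in-line holder

## Task

The battery holder on the back of the light bar has three of its four cells in it, lying loose. Pick up the fourth cell, plus end pointing the same way as the others, put its flat end against the end of the row and push the row as one straight block onto the coil spring, feeling the spring give without pressing it solid, then lower the cell in front of the end plate and let go, so that all four lie flat, held tight by the spring. No cell of the row may pop up, and the water glass, glue stick and clip tin must stay where they are.

Things in the scene. Friction and masses are not known exactly. Their poses are not given: they have to be found in the camera images.
- light_bar: LED light bar face down, 330 x 48 x 14 mm, fixed. Origin: centre of underside; x along it from the holder's end plate to its coil spring, z up. On its back a black open cell holder along y = 0, 22 mm wide (17 inside), stuck on by hand: it may lie up to 10 mm either way along x from the nominal places given here; this offset is NOT measured, feel for it. Floor at z = 16 mm, side walls up to 26.
- seat (a point): Nominal middle of the empty fourth place, on the cell axis: x = -75, z = 23.4 mm in the bar frame (axes as the bar). Nominal end plate face at x = -100, plate 4.5 mm thick, its top and its 6 mm long corner posts at z = 24 mm. Side walls start at x = -56, so fingers fit beside the cell from x = -94 to -56 and may go down to 1 mm above the holder floor.
- spring (a point): Nominal face of the relaxed coil spring, x = +95.2 mm in the bar frame, on the cell axis. 195.2 mm to the end plate for 201.2 mm of cells: seated cells compress it 6 mm. 1 N per mm, solid at 10 mm, then force shoots up. To clear the end plate the fourth cell must push the row with about 6.5 to 9.5 N; over 16 N between cells, or of fingers on the row, is ramming.
- cell_1: First cell of the row, next to the coil spring: AA cell (plus end red, flat end white), a cylinder 14.7 mm across and 50.3 mm long. Origin: centre of its flat (minus) end; own z axis along the cell to the plus end (nub); middle at z = 25 mm. 23 g. Lies in the holder, z axis towards the end plate (light_bar -x), gaps of a few mm to its neighbours.
- cell_2: Second (middle) cell of the row: AA cell (plus end red, flat end white), a cylinder 14.7 mm across and 50.3 mm long. Origin: centre of its flat (minus) end; own z axis along the cell to the plus end (nub); middle at z = 25 mm. 23 g. Lies in the holder, z axis towards the end plate (light_bar -x), gaps of a few mm to its neighbours.
- cell_3: Third of the row, at the empty place: AA cell (plus end red, flat end white), a cylinder 14.7 mm across and 50.3 mm long. Origin: centre of its flat (minus) end; own z axis along the cell to the plus end (nub); middle at z = 25 mm. 23 g. Lies in the holder, z axis towards the end plate (light_bar -x), gaps of a few mm to its neighbours.
- cell_4: The loose fourth cell: AA cell (plus end red, flat end white), a cylinder 14.7 mm across and 50.3 mm long. Origin: centre of its flat (minus) end; own z axis along the cell to the plus end (nub); middle at z = 25 mm. 23 g. Lies on its side on the desk to the left of the bar (axis 7.4 mm above the desk), its z axis within about 0.8 rad of that of the others.
- water_glass: empty clear drinking glass, 81 mm across, 93 mm high, standing upright near the bar's spring end; origin: centre of its foot, z up. To be left alone.
- glue_stick: glue stick with white cap standing upright, 24 mm across, 92 mm high, beyond the end-plate end of the bar; origin: centre of its foot, z up. To be left alone.
- clip_tin: small round grey tin of paper clips, 70 mm across, 24 mm high, beyond the bar; origin: centre of its foot, z up. To be left alone.

How it is judged:
By the outcome, as a careful person would: the job done as asked, in the order asked, and still so for the second after the job is handed in, with the robot touching nothing.
It also fails if it takes over 54 s, if anything falls off the work surface, if the arm or the gripper's body presses on something with over 40 N, if the wrist force passes 120 N, or if a joint passes its speed limit or range.

## Robot

A 6-joint arm with a two-finger parallel gripper is mounted at the origin on a cart in front of the work surface, level with it; the furniture and walls round the work are solid. World frame = base frame: x ahead of the robot, y to its left, z up, the work surface at z = 0. Lengths are in mm, angles in rad, forces in N, time in s.
With the tool pointing down it reaches from about 350 to 975 mm from the base axis. Payload 7.1 kg.
Tool frame: the origin (TCP) lies midway between the tips of the shut fingers; the grasp point (between the pads) lies 19 mm behind it (ctrl.grip_depth is the distance from the TCP to the grasp point, in mm); z points along the fingers, y is the line along which they close (so a half turn about z gives the same grasp; the last joint's range is limited). The gripper opens to 88 mm and grips with 3 to 60 N. Pads are 20 mm wide; open, the fingers measure 115 mm over their backs; the gripper's body (75 mm by 178 mm) begins 61 mm behind the grasp point.
Start: joints at [-1.24, 0.423, 1.63, -0, 1.089, -0.019], TCP at [214.21, -587.127, 222.675] pointing down, gripper open.
Joint ranges: [-3, 3], [-0.9, 2.11], [0.09, 2.58], [-1.31, 4.45], [0.11, 2.69], [-2.54, 2.54]. Speed limits (rad/s): [2.39, 2.39, 3.01, 3.14, 3.14, 3.14].

## Interface

Orientations are given as a rotation vector (axis times angle).
In Python, from workcell import ctrl, cams gives the robot as it stands.
- The arm moves only by the tool move_arm, never from a script. Its argument "steps" is a list of rows, each a list of 3 entries, a list of its own where there are three numbers: the shift along the tool's x, y, z in units of 25 mm (1.0 is 25 mm), then the turn about the tool's z in units of 5 degrees (1.0 is 5 degrees), then the closure, from 0 (fully open) to 1 (shut). A call has 1 to 20 rows; each row shifts and turns the commanded pose from where the row before left it, along the tool's axes as they then stand; what a row does not reach is not made up. A row lasts 1/12 s, in which the tool goes at most 41.7 mm and 7.16 degrees, less where a joint would pass 70% of its speed; a pose out of reach is approached as far as the arm can. A call is refused whole if a number of a shift passes 1 or a number of a turn 1, either way. A call with a gripper value outside its range is refused whole. The fingers move at their own pace and stop on an object; the grip force is fixed at half the most. Time passes only in rows, so rows that do not move let the fingers close. It gives the time, the measured TCP pose, the force, the opening and the grip force at its end, in the units of the state.
- ctrl.get_obs(): the state, without advancing time (a new reading comes with each control period).
- cams.get_image(name): name is "side" or "top" or "wrist"; returns a dict with "image" (384x512x3 uint8, red, green, blue), "camera_matrix" (3x3 intrinsics, pixels), "xyz" and "rotation" of the camera in the world; the wrist camera has in their place "mount" (4x4, takes a point from camera to tool coordinates, whose origin is the TCP and whose axes are the flange's). Camera axes: x right, y down, z forward; pixel columns grow to the right and rows downward; lengths in mm; the calibration is good to about 2 mm. A picture is of the moment at which its call begins: read the wrist's pose just before it. There is no depth.
- ctrl.close_job(): hands the job in; it is judged then, once.
Trained networks look in the newest picture that a camera, given by its name, has taken for a name from the list of things; names that differ only in an ending like _2 or _b are one class to them, and where a whole thing is asked for, a point or a joint stands for the part that bears it (a point fixed in the world has none). Each returns a list of dicts, best first, with "p" (0 to 1); they miss things now and then, are a little off and sometimes report something else, mostly with a low value. They report only what shows in the picture. A call takes as long as a camera call.
- cams.boxes_of(camera, thing): "rect" ([centre column, centre row, width, height] in pixels, round what is visible of it).
- cams.cut_out(camera, thing): "pixels" (384x512 bool, what is visible of it) and "rect" ([centre column, centre row, width, height] in pixels, round what is visible of it).
The state is a dict: "t": time; "qpos": joint angles; "qvel": joint speeds; "joint_torque": joint torques, N m; "ee_pos": TCP position; "orientation": TCP orientation; "ft_force": force on the tool from outside, world axes, zero at the start; "moment": the same for the moment, N m; "width": finger opening in mm; "grasp_force": force on a finger pad.
Only numpy, scipy, OpenCV 4.12 (cv2) and the standard library are available. Lean on these libraries where they do the work, as an engineer would, in place of code of your own. Each camera call takes 0.05 s, during which the arm holds its last target. There are 200 camera calls.

## Working session

There is one attempt and no reset: what is moved stays moved. The work goes in short steps, Python scripts to look and compute and a tool call to move; the robot and the scene stay as the last step left them, time stands still between calls to the robot, and variables do not carry over. Pictures are saved under pics/ and viewed, at most 10 in all, crops included, and the job is handed in when it is done.

Besides the shell and the picture viewer there is one more tool, called after "Call:" by a JSON object that holds its "api" and its "payload". move_arm: Moves the arm, as the interface text tells. Its arguments: {"type":"object","properties":{"steps":{"type":"array"}},"required":["steps"]}

```bash
ls; mkdir -p pics
cat > h.py <<'E'
import numpy as np, cv2
from scipy.spatial.transform import Rotation as R
from workcell import ctrl, cams
def cam(n):
    o=ctrl.get_obs(); d=cams.get_image(n)
    K=np.array(d['camera_matrix'])
    if n=='wrist':
        T=np.eye(4);T[:3,:3]=R.from_rotvec(o['orientation']).as_matrix();T[:3,3]=o['ee_pos']
        M=T@np.array(d['mount']); return d['image'],K,M[:3,3],M[:3,:3]
    return d['image'],K,np.array(d['xyz']),np.array(d['rotation'])
def unproj(c,uv,z):
    _,K,p,r=c
    v=r@np.linalg.inv(K)@np.array([uv[0],uv[1],1.]); return p+v*(z-p[2])/v[2]
def proj(c,X):
    _,K,p,r=c; q=K@(r.T@(np.array(X)-p)); return q[:2]/q[2]
E
cat > a.py <<'E'
from h import *
o=ctrl.get_obs()
print({k:np.round(v,3) for k,v in o.items()}, ctrl.grip_depth)
for n in ('top','side'):
    c=cam(n); cv2.imwrite(f'pics/{n}0.png',c[0][:,:,::-1]); print(n,c[1].round(1).tolist(),c[2].round(1),c[3].round(3).tolist())
    for t in ('light_bar','cell_4','water_glass','glue_stick','clip_tin'):
        print(t,[(round(b['p'],2),np.round(b['rect'],1).tolist()) for b in cams.boxes_of(n,t)][:6])
E
python3 a.py
```

```text
pics
{'t': np.float64(0.0), 'qpos': array([-1.24 ,  0.424,  1.631, -0.   ,  1.089, -0.019]), 'qvel': array([ 0.001, -0.001, -0.001, -0.001,  0.   , -0.   ]), 'joint_torque': array([-1.0000e-03, -5.4463e+01, -2.7367e+01,  6.4000e-02,  2.3000e-02,
       -0.0000e+00]), 'ee_pos': array([ 214.04 , -586.606,  221.916]), 'orientation': array([-3.092, -0.546,  0.   ]), 'ft_force': array([ 0.097, -0.109,  0.012]), 'moment': array([-0.027, -0.07 ,  0.018]), 'grasp_force': np.float64(0.0), 'width': np.float64(87.782)} 18.700000000000003
top [[469.4, 0.0, 258.3], [0.0, 469.4, 192.1], [0.0, 0.0, 1.0]] [ 320.6   29.1 1217.5] [-2.022, 2.183, -0.24]
light_bar [(0.55, [269.3, 217.6, 125.4, 25.3])]
cell_4 [(0.65, [293.5, 215.1, 16.3, 10.4]), (0.48, [251.3, 217.4, 18.2, 7.1])]
water_glass [(0.56, [371.1, 168.3, 34.8, 38.7])]
glue_stick [(0.65, [191.8, 178.3, 8.5, 20.0]), (0.32, [269.4, 213.2, 19.9, 3.3])]
clip_tin [(0.69, [308.5, 160.9, 28.6, 30.3]), (0.17, [270.5, 214.5, 20.7, 7.4])]
side [[346.7, 0.0, 253.0], [0.0, 346.7, 191.9], [0.0, 0.0, 1.0]] [294.8 602.5 611.4] [-0.629, 2.663, -1.177]
light_bar [(0.93, [266.6, 198.8, 67.5, 83.8])]
cell_4 [(0.62, [272.7, 188.9, 12.4, 15.0]), (0.61, [217.2, 292.2, 20.3, 22.8]), (0.47, [261.1, 200.6, 16.3, 11.2]), (0.39, [280.3, 178.4, 9.6, 10.3])]
water_glass [(0.85, [280.4, 123.0, 29.4, 38.7]), (0.39, [268.9, 201.7, 72.5, 81.4])]
glue_stick [(0.8, [194.9, 219.5, 14.9, 35.0]), (0.69, [265.7, 201.8, 75.0, 85.5])]
clip_tin [(0.81, [244.2, 155.4, 27.6, 25.4])]
```

```bash
sed -i "s/np.array(d\['rotation'\])$/(lambda r: R.from_rotvec(r).as_matrix() if r.size==3 else r)(np.array(d['rotation']))/" h.py
python3 - <<'E'
import cv2,numpy as np
t=cv2.imread('pics/top0.png');s=cv2.imread('pics/side0.png')
a=cv2.resize(t[120:270,130:400],(800,444),interpolation=cv2.INTER_CUBIC)
cv2.imwrite('pics/t1.png',a)
cv2.imwrite('pics/s1.png',cv2.resize(s[90:320,150:390],(600,575),interpolation=cv2.INTER_CUBIC))
E
```

```text
(no output)
```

View pics/t1.png

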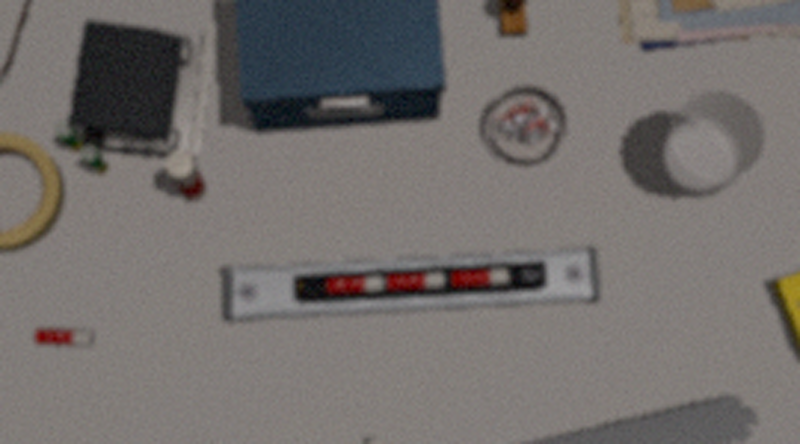

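View pics/s1.png

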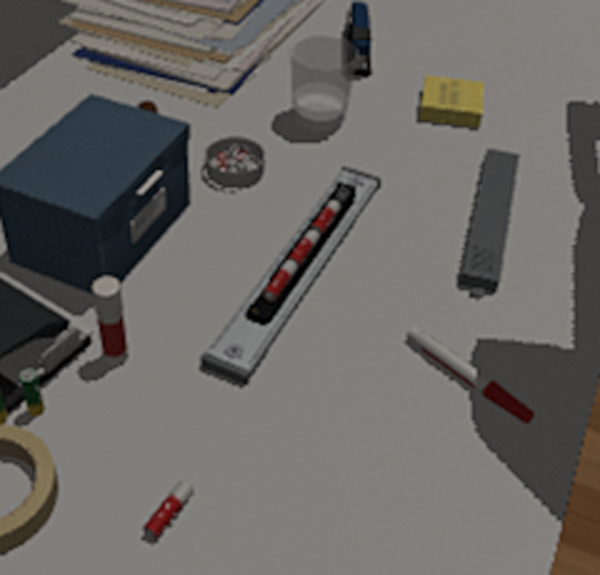

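```bash
cat > b.py <<'E'
from h import *
c=cam('top'); 
def full(u,v): return (130+u*270/800-.5+.17,120+v*150/444-.33)
for n,uv,z in [('bar L top',full(222,266),14),('bar L bot',full(226,319),14),('bar R top',full(594,249),14),('bar R bot',full(598,299),14),
  ('holder L',full(297,289),24),('holder R',full(545,274),24),('row end',full(325,286),23),('c4 plus',full(36,337),8),('c4 flat',full(93,338),8),('glue',full(185,180),0),('glass',full(690,155),0),('tin',full(523,126),24)]:
    print(n,unproj(c,uv,z).round(1))
s=cam('side')
def fs(u,v): return (150+u*.4,90+v*.4)
for n,uv,z in [('c4 plus',fs(152,532),7.4),('c4 flat',fs(184,490),7.4),('barnear',fs(205,362),14),('barnear2',fs(247,374),14),('barfar',fs(346,170),14),('barfar2',fs(380,182),14),('hold near',fs(258,312),24),('hold far',fs(345,192),24)]:
    print('side',n,unproj(s,uv,z).round(1))
for n,c in (('top',c),('side',s)):
    for t in ('cell_4','light_bar'):
        for b in cams.cut_out(n,t):
            ys,xs=np.nonzero(b['pixels'])
            if len(xs)<20: continue
            P=np.array([unproj(c,(x,y),8 if t=='cell_4' else 14)[:2] for x,y in zip(xs,ys)])
            (cx,cy),(w,h),a=cv2.minAreaRect(P.astype(np.float32))
            d=np.linalg.svd(P-P.mean(0),full_matrices=False)[2][0]
            print(n,t,round(b['p'],2),len(xs),'ctr',round(cx,1),round(cy,1),round(w,1),round(h,1),'ang',round(np.degrees(np.arctan2(d[1],d[0])),1))
E
python3 b.py
```

```text
bar L top [559.  158.3  14. ]
bar L bot [511.7 157.2  14. ]
bar R top [ 549.1 -169.7   14. ]
bar R bot [ 504.4 -168.3   14. ]
holder L [531.7  93.2  24. ]
holder R [ 528.3 -123.1   24. ]
row end [532.6  68.8  23. ]
c4 plus [509.5 324.6   8. ]
c4 flat [504.8 274.8   8. ]
glue [643.4 189.2   0. ]
glass [ 631.5 -268.1    0. ]
tin [ 663.5 -117.2   24. ]
side c4 plus [506.3 324.1   7.4]
side c4 flat [502.6 281.3   7.4]
side barnear [548.4 162.5  14. ]
side barnear2 [508.7 157.7  14. ]
side barfar [ 541.9 -161.9   14. ]
side barfar2 [ 499.6 -158.9   14. ]
side hold near [529.2  93.9  24. ]
side hold far [ 524.  -111.5   24. ]
top cell_4 0.58 88 ctr 531.3 -9.4 44.5 13.2 ang -92.5
top cell_4 0.53 116 ctr 534.0 42.8 49.6 15.9 ang -92.6
top cell_4 0.43 102 ctr 507.6 299.6 49.8 13.0 ang -96.1
top cell_4 0.4 102 ctr 532.1 -68.5 47.2 13.3 ang -91.3
top light_bar 0.77 1562 ctr 529.2 -6.4 334.4 51.7 ang 89.1
side cell_4 0.68 110 ctr 536.5 28.2 17.0 60.3 ang 91.1
side cell_4 0.66 81 ctr 534.3 -85.5 56.9 17.2 ang 89.3
side cell_4 0.54 188 ctr 505.3 300.3 53.5 15.2 ang 84.9
side cell_4 0.47 79 ctr 535.1 -25.8 16.0 52.2 ang 91.8
side light_bar 0.86 1029 ctr 525.7 -1.8 338.2 49.8 ang 87.4
```

```bash
cat > p.py <<'E'
import sys,json
from h import *
def plan(tx,ty,tz,yaw_x,n):  # target tcp and angle of tool x (deg)
    o=ctrl.get_obs(); M=R.from_rotvec(o['orientation']).as_matrix()
    a=np.degrees(np.arctan2(M[1,0],M[0,0])); p=np.array(o['ee_pos']); d=np.array([tx,ty,tz])-p
    turn=((yaw_x-a+180)%360-180); k=max(1,int(np.ceil(abs(turn)/5-1e-6))) if abs(turn)>.05 else 0
    print('pos',p.round(2),'yaw',round(a,2),'tilt',M[:,2].round(4),'turn units total',round(-turn/5,2))
    print('final-frame delta units',(d@np.array([[np.cos(r:=np.radians(yaw_x)),np.sin(r),0],[np.sin(r),-np.cos(r),0],[0,0,-1]]).T/25).round(3))
    for i in range(n):
        t=turn/k if i<k else 0
        r=np.radians(a); X=np.array([np.cos(r),np.sin(r),0]);Y=np.array([np.sin(r),-np.cos(r),0]);
        s=d/n/25; print([[round(s@X,2),round(s@Y,2),round(-s[2],2)],round(-t/5,2),0],end=','); a+=t
    print()
if __name__=='__main__': plan(*map(float,sys.argv[1:5]),int(sys.argv[5]))
E
python3 p.py 506 270 170 85 40
```

```text
pos [ 214.2  -587.13  222.68] yaw 20.04 tilt [-0.  0. -1.] turn units total -12.99
final-frame delta units [35.172  8.639  2.107]
[[np.float64(0.57), np.float64(-0.71), np.float64(0.05)], np.float64(-1.0), 0],[[np.float64(0.63), np.float64(-0.65), np.float64(0.05)], np.float64(-1.0), 0],[[np.float64(0.68), np.float64(-0.6), np.float64(0.05)], np.float64(-1.0), 0],[[np.float64(0.73), np.float64(-0.53), np.float64(0.05)], np.float64(-1.0), 0],[[np.float64(0.77), np.float64(-0.47), np.float64(0.05)], np.float64(-1.0), 0],[[np.float64(0.81), np.float64(-0.4), np.float64(0.05)], np.float64(-1.0), 0],[[np.float64(0.84), np.float64(-0.33), np.float64(0.05)], np.float64(-1.0), 0],[[np.float64(0.87), np.float64(-0.25), np.float64(0.05)], np.float64(-1.0), 0],[[np.float64(0.89), np.float64(-0.18), np.float64(0.05)], np.float64(-1.0), 0],[[np.float64(0.9), np.float64(-0.1), np.float64(0.05)], np.float64(-1.0), 0],[[np.float64(0.91), np.float64(-0.02), np.float64(0.05)], np.float64(-1.0), 0],[[np.float64(0.9), np.float64(0.06), np.float64(0.05)], np.float64(-1.0), 0],[[np.float64(0.89), np.float
[... 1105 characters left out ...]
88), np.float64(0.22), np.float64(0.05)], 0.0, 0],[[np.float64(0.88), np.float64(0.22), np.float64(0.05)], 0.0, 0],[[np.float64(0.88), np.float64(0.22), np.float64(0.05)], 0.0, 0],[[np.float64(0.88), np.float64(0.22), np.float64(0.05)], 0.0, 0],[[np.float64(0.88), np.float64(0.22), np.float64(0.05)], 0.0, 0],[[np.float64(0.88), np.float64(0.22), np.float64(0.05)], 0.0, 0],[[np.float64(0.88), np.float64(0.22), np.float64(0.05)], 0.0, 0],[[np.float64(0.88), np.float64(0.22), np.float64(0.05)], 0.0, 0],[[np.float64(0.88), np.float64(0.22), np.float64(0.05)], 0.0, 0],[[np.float64(0.88), np.float64(0.22), np.float64(0.05)], 0.0, 0],[[np.float64(0.88), np.float64(0.22), np.float64(0.05)], 0.0, 0],
```

Call:
{"api": "move_arm", "payload": {"steps": [[[0.57,-0.71,0.05],-1,0],[[0.63,-0.65,0.05],-1,0],[[0.68,-0.6,0.05],-1,0],[[0.73,-0.53,0.05],-1,0],[[0.77,-0.47,0.05],-1,0],[[0.81,-0.4,0.05],-1,0],[[0.84,-0.33,0.05],-1,0],[[0.87,-0.25,0.05],-1,0],[[0.89,-0.18,0.05],-1,0],[[0.9,-0.1,0.05],-1,0],[[0.91,-0.02,0.05],-1,0],[[0.9,0.06,0.05],-1,0],[[0.89,0.14,0.05],-1,0],[[0.88,0.22,0.05],0,0],[[0.88,0.22,0.05],0,0],[[0.88,0.22,0.05],0,0],[[0.88,0.22,0.05],0,0],[[0.88,0.22,0.05],0,0],[[0.88,0.22,0.05],0,0],[[0.88,0.22,0.05],0,0]]}}

```text
t: 2.57
ee_pos: [360.7, -157.5, 197.9]
orientation: [2.315, 2.123, 0.0]
ft_force: [0.5, -0.4, -0.1]
width: 87.6
grasp_force: 0.0
```

```bash
python3 - <<'E'
from h import *
d=cams.get_image('wrist');print(np.array(d['mount']).round(3).tolist(),np.array(d['camera_matrix']).round(1).tolist())
E
python3 p.py 525 40 170 88.3 1
```

```text
[[0.001, -0.952, -0.305, 82.452], [1.0, 0.001, -0.0, 0.253], [0.001, -0.305, 0.952, -161.555], [0.0, 0.0, 0.0, 1.0]] [[275.4, 0.0, 254.8], [0.0, 275.4, 196.5], [0.0, 0.0, 1.0]]
pos [ 360.97 -155.13  197.58] yaw 85.04 tilt [ 3.0e-04  1.3e-03 -1.0e+00] turn units total -0.65
final-frame delta units [7.996 6.327 1.103]
[[np.float64(8.34), np.float64(5.86), np.float64(1.1)], np.float64(-0.65), 0],
```

Call:
{"api": "move_arm", "payload": {"steps": [[[0.83,0.59,0.3],-0.65,0],[[0.8,0.63,0.3],0,0],[[0.8,0.63,0.3],0,0],[[0.8,0.63,0.3],0,0],[[0.8,0.63,0.3],0,0],[[0.8,0.63,0.3],0,0],[[0.8,0.63,0.3],0,0],[[0.8,0.63,0.3],0,0],[[0.8,0.63,0.3],0,0],[[0.8,0.63,0.3],0,0],[[0,0,0],0,0],[[0,0,0],0,0],[[0,0,0],0,0]]}}

```text
t: 3.7
ee_pos: [523.3, 36.3, 122.6]
orientation: [-2.253, -2.188, 0.001]
ft_force: [-0.8, 0.2, -0.1]
width: 87.8
grasp_force: 0.0
```

Run:
```python
from h import *
import pickle
c=cam('wrist'); print(ctrl.get_obs()['ee_pos'].round(2)if hasattr(ctrl.get_obs()['ee_pos'],'round') else ctrl.get_obs()['ee_pos'])
cv2.imwrite('pics/w0.png',cv2.resize(c[0][:,:,::-1],(800,600),interpolation=cv2.INTER_CUBIC)); pickle.dump(c,open('w0.pkl','wb'))
for b in cams.cut_out('wrist','cell_4'):
    ys,xs=np.nonzero(b['pixels'])
    P=np.array([unproj(c,(x,y),25)[:2] for x,y in zip(xs,ys)])
    print(round(b['p'],2),len(xs),np.round(b['rect'],1),P.mean(0).round(1),P.min(0).round(1),P.max(0).round(1))
```

```text
[523.21  35.98 122.78]
0.96 665 [260.1 190.3  15.3  50.8] [530.6  41.9] [523.7  15.9] [537.6  66.2]
0.95 659 [262.4 239.   14.1  48.3] [529.3 -10.8] [521.5 -38. ] [536.9  15. ]
0.64 495 [262.2 281.9  12.5  40.3] [528.4 -64.2] [521.  -89.3] [535.1 -39.1]
```

View pics/w0.png

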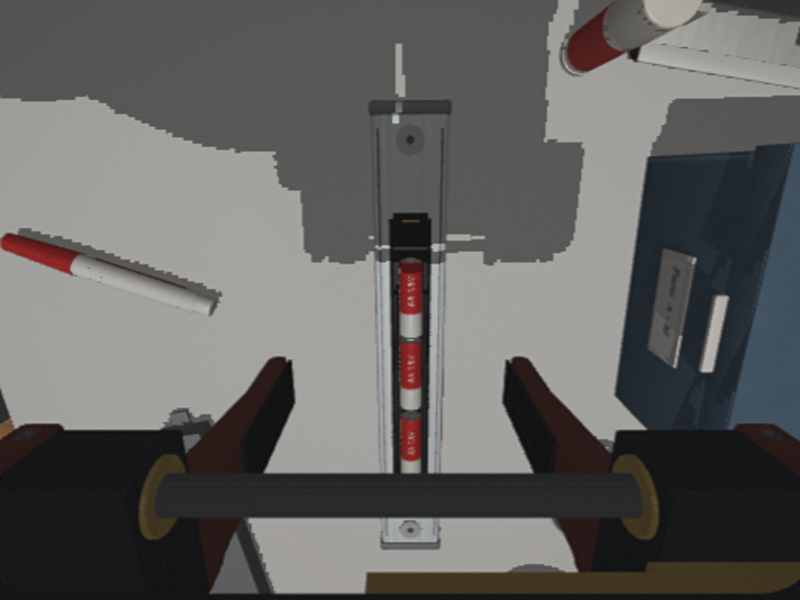

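```bash
python3 - <<'E'
from h import *
import pickle
c=pickle.load(open('w0.pkl','rb'))
g=cv2.cvtColor(c[0],cv2.COLOR_RGB2GRAY).astype(int)
print('col255..', g[60:180,262].tolist())
print('rows', {r:g[r,234:292].tolist() for r in (100,125,152)})
f=lambda u,v:((u+.5)/1.5625-.5,(v+.5)/1.5625-.5)
for n,uv,z in [('endL far',(369,104),14),('endR far',(451,104),14),('far mid',(410,101),14),('near mid',(410,546),14),('side l',(380,545),14),('side r',(440,545),14),('screw1',(410,139),14),('screw2',(410,529),14),('plate outer',(410,213),24),('plate inner?',(410,222),24),('row end',(411,262),24)]:
    print(n,unproj(c,f(*uv),z).round(1))
E
python3 - <<'E'
import cv2
a=cv2.imread('pics/w0.png'); cv2.imwrite('pics/w0c.png',cv2.resize(a[190:350,350:470],(600,800))[:600])
E
```

```text
col255.. [88, 88, 90, 87, 55, 53, 59, 56, 56, 54, 53, 51, 49, 75, 90, 90, 90, 90, 91, 85, 78, 76, 75, 75, 78, 78, 63, 41, 40, 40, 39, 42, 62, 76, 77, 77, 78, 77, 77, 83, 89, 90, 89, 89, 89, 89, 90, 89, 89, 89, 89, 90, 90, 89, 89, 89, 89, 89, 90, 89, 90, 89, 90, 90, 90, 90, 89, 89, 89, 90, 89, 90, 90, 90, 91, 90, 46, 20, 19, 20, 30, 70, 33, 19, 17, 21, 18, 21, 20, 20, 21, 20, 17, 19, 20, 19, 18, 26, 51, 50, 25, 20, 20, 20, 34, 67, 79, 71, 52, 40, 38, 38, 39, 38, 43, 70, 77, 104, 84, 105]
rows {100: [89, 88, 89, 84, 79, 82, 86, 64, 61, 82, 89, 92, 92, 90, 89, 88, 89, 90, 91, 93, 92, 92, 90, 88, 90, 90, 90, 90, 89, 91, 92, 92, 90, 90, 90, 88, 88, 90, 90, 92, 90, 90, 91, 91, 89, 90, 90, 88, 65, 63, 83, 82, 78, 85, 89, 89, 88, 89], 125: [90, 89, 89, 89, 83, 81, 84, 78, 56, 78, 89, 91, 91, 92, 90, 87, 88, 90, 90, 91, 91, 91, 90, 89, 88, 90, 91, 90, 90, 89, 91, 91, 89, 90, 89, 87, 88, 90, 91, 92, 90, 90, 91, 89, 91, 90, 89, 79, 57, 80, 84, 79, 81, 87, 88, 89, 89, 89], 152: [87, 96, 147, 164, 162, 111, 84, 86, 66, 61, 82, 91, 91, 91, 79, 47, 22, 17, 20, 18, 20, 22, 18, 19, 17, 23, 18, 22, 17, 20, 18, 22, 21, 17, 20, 20, 19, 20, 19, 19, 19, 33, 81, 90, 91, 90, 89, 60, 69, 82, 84, 112, 154, 165, 164, 164, 163, 164]}
endL far [509.8 154.9  14. ]
endR far [556.7 153.5  14. ]
far mid [533.3 155.8  14. ]
near mid [ 526.6 -168.8   14. ]
side l [ 502.6 -167.1   14. ]
side r [ 550.6 -168.4   14. ]
screw1 [532.8 135.5  14. ]
screw2 [ 527.  -151.7   14. ]
plate outer [531.8  94.   24. ]
plate inner? [531.6  88.7  24. ]
row end [531.8  64.4  24. ]
```

View pics/w0c.png

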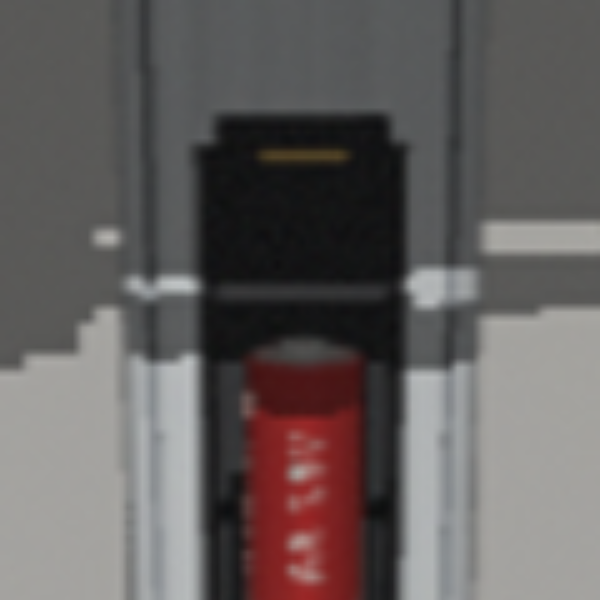

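```bash
python3 p.py 505.5 292 100 85 1
```

```text
pos [523.24  35.85 122.91] yaw 88.25 tilt [-2.e-04 -1.e-04 -1.e+00] turn units total 0.65
final-frame delta units [10.145 -1.6    0.916]
[[np.float64(10.22), np.float64(-1.02), np.float64(0.92)], np.float64(0.65), 0],
```

Call:
{"api": "move_arm", "payload": {"steps": [[[0.92,-0.1,0.08],0.65,0],[[0.92,-0.15,0.08],0,0],[[0.92,-0.15,0.08],0,0],[[0.92,-0.15,0.08],0,0],[[0.92,-0.15,0.08],0,0],[[0.92,-0.15,0.08],0,0],[[0.92,-0.15,0.08],0,0],[[0.92,-0.15,0.08],0,0],[[0.92,-0.15,0.08],0,0],[[0.92,-0.15,0.08],0,0],[[0.92,-0.15,0.08],0,0],[[0,0,0],0,0],[[0,0,0],0,0],[[0,0,0],0,0]]}}

```text
t: 4.97
ee_pos: [504.4, 290.9, 100.9]
orientation: [2.316, 2.123, -0.001]
ft_force: [-0.1, -0.3, 0.1]
width: 87.5
grasp_force: 0.0
```

```bash
python3 - <<'E'
from h import *
import pickle
c=cam('wrist'); pickle.dump(c,open('w1.pkl','wb'))
for b in cams.cut_out('wrist','cell_4'):
    ys,xs=np.nonzero(b['pixels'])
    P=np.array([unproj(c,(x,y),9)[:2] for x,y in zip(xs,ys)])
    (cx,cy),(w,h),a=cv2.minAreaRect(P.astype(np.float32)); d=np.linalg.svd(P-P.mean(0),full_matrices=False)[2][0]
    print(round(b['p'],2),len(xs),np.round(b['rect'],1),P.mean(0).round(1),(cx,cy),(w,h),np.degrees(np.arctan2(d[1],d[0])))
cv2.imwrite('pics/w1.png',c[0][:,:,::-1])
E
python3 p.py 506 300 50 85 1
```

```text
0.59 742 [255.9 190.9  15.7  48.9] [506.2 299.9] (506.3262939453125, 299.320556640625) (51.00473403930664, 14.360689163208008) -96.65726509441376
pos [504.63 290.7  100.9 ] yaw 84.96 tilt [-2.e-04 -2.e-04 -1.e+00] turn units total -0.01
final-frame delta units [0.375 0.022 2.036]
[[np.float64(0.38), np.float64(0.02), np.float64(2.04)], 0.0, 0],
```

View pics/w1.png

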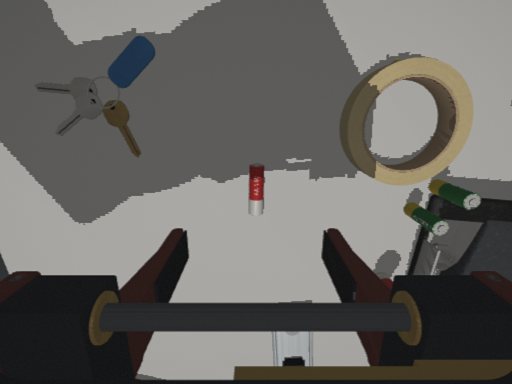

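Call:
{"api": "move_arm", "payload": {"steps": [[[0.12,0.01,0.6],0.3,0],[[0.12,0.01,0.6],0,0],[[0.12,0.01,0.6],0,0],[[0,0,0.6],0,0.3],[[0,0,0.6],0,0.4],[[0,0,0.4],0,0.5],[[0,0,0.3],0,0.5],[[0,0,0.15],0,0.5],[[0,0,0.0],0,0.5],[[0,0,0.0],0,0.5],[[0,0,0.0],0,0.5]]}}

```text
t: 5.98
ee_pos: [506.7, 301.1, 5.1]
orientation: [2.343, 2.093, 0.002]
ft_force: [0.5, 0.2, 0.3]
width: 44.5
grasp_force: 0.0
```

```bash
python3 p.py 506.3 299.6 1.5 83.5 1; python3 -c "
from h import *
o=ctrl.get_obs();print(o['ft_force'],o['width'])"
```

```text
pos [506.73 301.12   5.13] yaw 83.54 tilt [ 1.e-03  6.e-04 -1.e+00] turn units total 0.01
final-frame delta units [-0.062 -0.01   0.145]
[[np.float64(-0.06), np.float64(-0.01), np.float64(0.15)], 0.0, 0],
[0.45421099 0.24057101 0.25516282] 44.51913221727443
```

Call:
{"api": "move_arm", "payload": {"steps": [[[-0.06,0,0.07],0,0.5],[[0,0,0.07],0,0.6],[[0,0,0],0,0.7],[[0,0,0],0,1],[[0,0,0],0,1],[[0,0,0],0,1],[[0,0,0],0,1],[[0,0,0],0,1],[[0,0,0],0,1]]}}

```text
t: 6.73
ee_pos: [506.1, 299.5, 1.0]
orientation: [-2.343, -2.093, -0.0]
ft_force: [-0.4, 0.2, 0.8]
width: 14.4
grasp_force: 30.0
```

```bash
python3 p.py 532.5 64 80 88.8 1; python3 -c "
from h import *
o=ctrl.get_obs();print(o['ft_force'],o['width'],o['grasp_force'])"
```

```text
pos [506.07 299.49   0.97] yaw 83.55 tilt [ 0.  0. -1.] turn units total -1.05
final-frame delta units [-9.395  1.254 -3.161]
[[np.float64(-9.24), np.float64(2.11), np.float64(-3.16)], np.float64(-0.53), 0],
[-0.44254567  0.15026943  0.79597622] 14.359112582729532 29.994256496429443
```

Call:
{"api": "move_arm", "payload": {"steps": [[[0,0,-0.3],0,1],[[0,0,-0.6],0,1],[[0,0,-0.6],0,1],[[0,0,-0.46],-0.53,1],[[0,0,0],-0.52,1],[[-0.4,0.11,0],0,1],[[-0.8,0.11,0],0,1],[[-0.8,0.11,0],0,1],[[-0.8,0.11,0],0,1],[[-0.8,0.11,0],0,1],[[-0.8,0.11,0],0,1],[[-0.8,0.11,0],0,1],[[-0.8,0.11,0],0,1],[[-0.8,0.11,0],0,1],[[-0.8,0.11,0],0,1],[[-0.4,0.11,0],0,1],[[-0.36,0,0],0,1],[[0,0,0],0,1],[[0,0,0],0,1],[[0,0,0],0,1]]}}

```text
t: 8.4
ee_pos: [531.8, 90.4, 49.9]
orientation: [-2.244, -2.198, 0.0]
ft_force: [-0.2, -0.6, -0.2]
width: 14.0
grasp_force: 30.0
```

```bash
python3 p.py 532.4 110 25.5 88.8 1
python3 - <<'E'
from h import *
import pickle
o=ctrl.get_obs();print(o['ft_force'],o['width'])
c=cam('wrist'); pickle.dump(c,open('w2.pkl','wb')); M=R.from_rotvec(o['orientation']).as_matrix()
for b in cams.cut_out('wrist','cell_4'):
    ys,xs=np.nonzero(b['pixels']); z=25 if ys.mean()<0 else 25
    for z in (25,o['ee_pos'][2]+6.4):
        P=np.array([unproj(c,(x,y),z)[:2] for x,y in zip(xs,ys)]); d=np.linalg.svd(P-P.mean(0),full_matrices=False)[2][0]
        print(round(b['p'],2),len(xs),np.round(b['rect'],1),'z',round(z,1),P.mean(0).round(1),P.min(0).round(1),P.max(0).round(1),np.degrees(np.arctan2(d[1],d[0])).round(1))
cv2.imwrite('pics/w2.png',cv2.resize(c[0][60:360,106:406,::-1],(600,600),interpolation=cv2.INTER_CUBIC))
E
```

```text
pos [531.8   90.39  49.89] yaw 88.8 tilt [-1.e-04  1.e-04 -1.e+00] turn units total 0.0
final-frame delta units [0.785 0.008 0.976]
[[np.float64(0.78), np.float64(0.01), np.float64(0.98)], 0.0, 0],
[-0.23542356 -0.61221922 -0.23917226] 13.971871548390359
0.76 437 [256.4 348.   17.1  25. ] z 25 [529.7 -22.5] [522.7 -38.6] [536.7  -7.8] -91.8
0.76 437 [256.4 348.   17.1  25. ] z 56.3 [530.3  10.3] [524.5  -3.2] [536.2  22.5] -91.8
0.72 300 [255.4 292.8  18.7  19. ] z 25 [530.5  31.2] [523.5  23.3] [537.3  39.7] -83.3
0.72 300 [255.4 292.8  18.7  19. ] z 56.3 [531.   54.9] [525.2  48.4] [536.7  62. ] -83.3
```

View pics/w2.png

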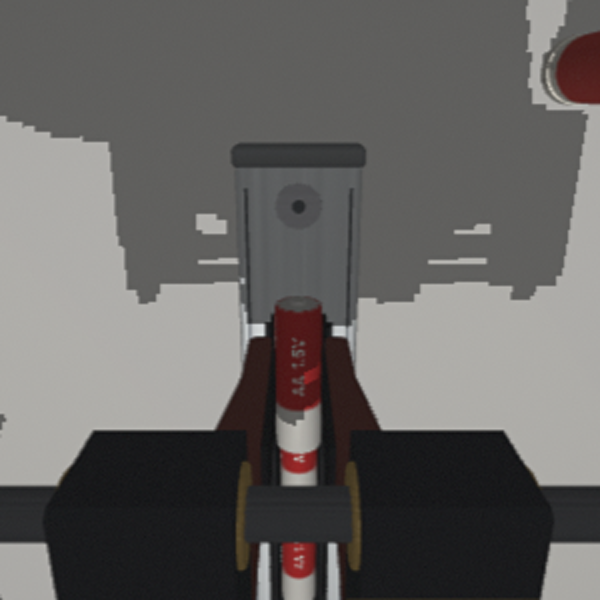

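Call:
{"api": "move_arm", "payload": {"steps": [[[0.4,0,0],0,1],[[0.4,0,0.3],0,1],[[0,0,0.35],0,1],[[0,0,0.2],0,1],[[0,0,0.1],0,1],[[0,0,0],0,1],[[0,0,0],0,1],[[0,0,0],0,1]]}}

```text
t: 9.17
ee_pos: [532.4, 109.6, 26.2]
orientation: [2.245, 2.198, -0.0]
ft_force: [0.4, -0.1, 0.3]
width: 14.2
grasp_force: 30.0
```

Call:
{"api": "move_arm", "payload": {"steps": [[[0,0,0.02],0,1],[[0,0,0],0,1],[[0,0,0],0,1]]}}

```text
t: 9.42
ee_pos: [532.5, 109.7, 25.9]
orientation: [2.245, 2.197, 0.0]
ft_force: [-0.3, -0.7, -0.6]
width: 13.9
grasp_force: 30.0
```

Call:
{"api": "move_arm", "payload": {"steps": [[[0,0,0.02],0,1],[[0,0,0],0,1],[[0,0,0],0,1]]}}

```text
t: 9.67
ee_pos: [532.3, 109.8, 25.2]
orientation: [2.245, 2.198, 0.0]
ft_force: [0.4, 0.0, 0.0]
width: 14.3
grasp_force: 30.0
```

Call:
{"api": "move_arm", "payload": {"steps": [[[0,0,0.02],0,1],[[0,0,0],0,1],[[0,0,0],0,1]]}}

```text
t: 9.92
ee_pos: [532.4, 109.9, 24.8]
orientation: [2.245, 2.198, 0.0]
ft_force: [-0.5, -0.3, 0.7]
width: 14.0
grasp_force: 30.0
```

Call:
{"api": "move_arm", "payload": {"steps": [[[0,0,0.02],0,1],[[0,0,0],0,1],[[0,0,0],0,1]]}}

```text
t: 10.17
ee_pos: [532.4, 109.9, 24.4]
orientation: [2.245, 2.198, 0.0]
ft_force: [-1.2, 0.5, 4.9]
width: 14.0
grasp_force: 30.0
```

Call:
{"api": "move_arm", "payload": {"steps": [[[0,0,-0.03],0,1],[[-0.2,0,0],0,1],[[-0.2,0,0],0,1],[[-0.1,0,0],0,1],[[0,0,0],0,1],[[0,0,0],0,1]]}}

```text
t: 10.67
ee_pos: [532.0, 96.9, 24.9]
orientation: [-2.245, -2.197, 0.0]
ft_force: [0.0, -0.2, 1.0]
width: 13.8
grasp_force: 30.0
```

Call:
{"api": "move_arm", "payload": {"steps": [[[-0.08,0,0],0,1],[[-0.08,0,0],0,1],[[-0.08,0,0],0,1],[[0,0,0],0,1]]}}

```text
t: 11.0
ee_pos: [531.9, 91.0, 24.9]
orientation: [-2.245, -2.198, 0.0]
ft_force: [-0.4, -0.7, 0.7]
width: 14.0
grasp_force: 30.0
```

Call:
{"api": "move_arm", "payload": {"steps": [[[-0.08,0,0],0,1],[[-0.08,0,0],0,1],[[-0.08,0,0],0,1],[[0,0,0],0,1]]}}

```text
t: 11.33
ee_pos: [531.8, 85.0, 24.9]
orientation: [2.245, 2.198, -0.0]
ft_force: [1.0, -0.6, 1.0]
width: 14.0
grasp_force: 30.0
```

Call:
{"api": "move_arm", "payload": {"steps": [[[0,0,-0.01],0,1],[[-0.06,0,0],0,1],[[-0.06,0,0],0,1],[[-0.06,0,0],0,1],[[0,0,0],0,1]]}}

```text
t: 11.75
ee_pos: [531.6, 80.6, 25.1]
orientation: [-2.245, -2.198, 0.0]
ft_force: [-0.2, -0.2, 1.0]
width: 14.1
grasp_force: 30.0
```

Call:
{"api": "move_arm", "payload": {"steps": [[[-0.06,0,0],0,1],[[-0.06,0,0],0,1],[[0,0,0],0,1]]}}

```text
t: 12.0
ee_pos: [531.5, 77.6, 25.1]
orientation: [-2.245, -2.198, 0.0]
ft_force: [0.1, 0.9, 0.0]
width: 13.8
grasp_force: 30.0
```

Run:
```python
from h import *
c=cam('side'); cv2.imwrite('pics/s2.png',cv2.resize(c[0][150:250,210:310,::-1],(600,600),interpolation=cv2.INTER_CUBIC))
```

```text
(no output)
```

View pics/s2.png

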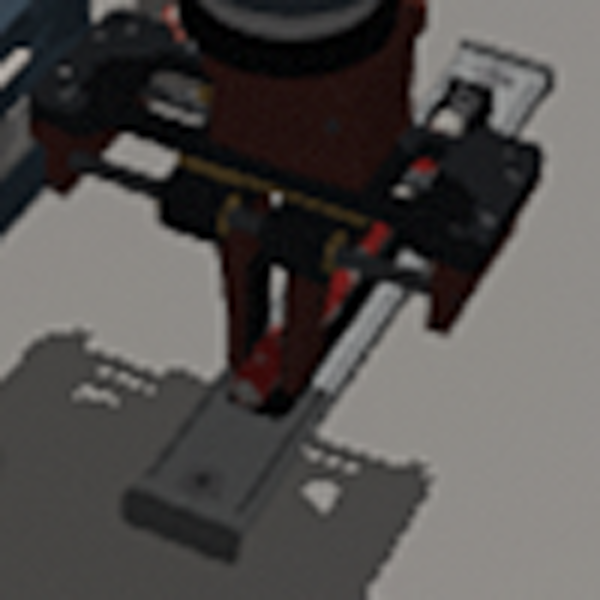

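Call:
{"api": "move_arm", "payload": {"steps": [[[-0.06,0,0],0,1],[[-0.06,0,0],0,1],[[-0.06,0,0],0,1],[[0,0,0],0,1],[[0,0,0],0,1]]}}

```text
t: 12.47
ee_pos: [531.6, 73.2, 25.2]
orientation: [-2.245, -2.198, 0.0]
ft_force: [-0.1, 0.7, 0.6]
width: 14.0
grasp_force: 30.0
```

Call:
{"api": "move_arm", "payload": {"steps": [[[-0.04,0,0],0,1],[[-0.04,0,0],0,1],[[0,0,0],0,1],[[0,0,0],0,1]]}}

```text
t: 12.8
ee_pos: [531.5, 71.3, 25.2]
orientation: [2.245, 2.198, -0.0]
ft_force: [0.2, -0.3, 0.6]
width: 14.0
grasp_force: 30.0
```

Call:
{"api": "move_arm", "payload": {"steps": [[[-0.04,0,0],0,1],[[-0.04,0,0],0,1],[[0,0,0],0,1],[[0,0,0],0,1]]}}

```text
t: 13.13
ee_pos: [531.5, 69.3, 25.2]
orientation: [2.245, 2.198, 0.0]
ft_force: [-0.1, -0.3, -0.1]
width: 14.1
grasp_force: 30.0
```

Call:
{"api": "move_arm", "payload": {"steps": [[[-0.04,0,0],0,1],[[-0.04,0,0],0,1],[[0,0,0],0,1],[[0,0,0],0,1]]}}

```text
t: 13.47
ee_pos: [531.5, 67.4, 25.2]
orientation: [-2.245, -2.198, -0.0]
ft_force: [1.4, 2.3, -0.2]
width: 14.1
grasp_force: 30.0
```

Call:
{"api": "move_arm", "payload": {"steps": [[[-0.04,0,0],0,1],[[-0.04,0,0],0,1],[[0,0,0],0,1],[[0,0,0],0,1]]}}

```text
t: 13.8
ee_pos: [531.5, 65.5, 25.2]
orientation: [2.245, 2.198, 0.0]
ft_force: [0.9, 4.5, 0.7]
width: 13.6
grasp_force: 30.0
```

Call:
{"api": "move_arm", "payload": {"steps": [[[-0.04,0,0],0,1],[[-0.04,0,0],0,1],[[0,0,0],0,1],[[0,0,0],0,1]]}}

```text
t: 14.13
ee_pos: [531.4, 63.6, 25.2]
orientation: [-2.245, -2.198, -0.001]
ft_force: [0.7, 5.5, 0.6]
width: 13.9
grasp_force: 30.0
```

Call:
{"api": "move_arm", "payload": {"steps": [[[-0.03,0,0],0,1],[[-0.03,0,0],0,1],[[0,0,0],0,1],[[0,0,0],0,1]]}}

```text
t: 14.47
ee_pos: [531.5, 62.3, 25.3]
orientation: [-2.245, -2.198, -0.001]
ft_force: [0.4, 6.9, 0.2]
width: 13.8
grasp_force: 30.0
```

Run:
```python
from h import *
import pickle
c=cam('wrist'); o=ctrl.get_obs(); print(o['ee_pos'],o['ft_force'])
cv2.imwrite('pics/w3.png',cv2.resize(c[0][184:384,156:356,::-1],(600,600),interpolation=cv2.INTER_CUBIC))
for p in range(3):
    cams.get_image('top'); o=ctrl.get_obs(); print(np.round(o['ee_pos'],2),np.round(o['ft_force'],2))
```

```text
[531.49505881  62.3430116   25.27338935] [0.28372465 6.50406989 0.47054382]
[531.49  62.33  25.25] [0.21 7.1  0.09]
[531.5   62.34  25.26] [-0.39  6.92  0.43]
[531.51  62.33  25.27] [1.08 6.98 0.41]
```

View pics/w3.png

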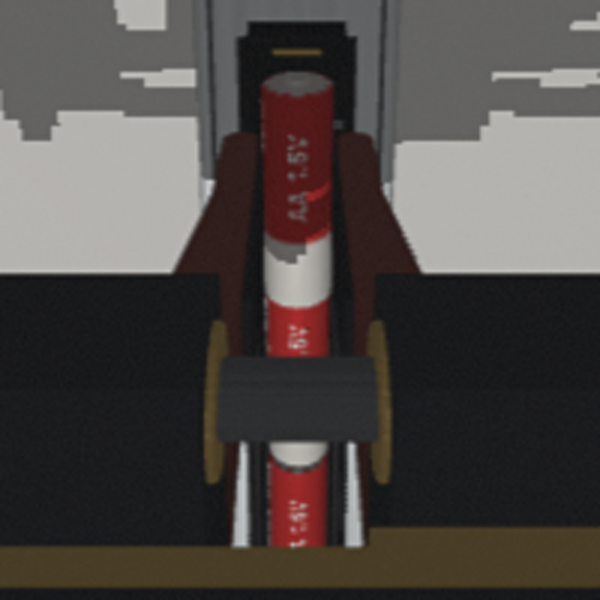

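Call:
{"api": "move_arm", "payload": {"steps": [[[-0.03,0,0],0,1],[[0,0,0],0,1],[[0,0,0],0,1],[[0,0,0],0,1]]}}

```text
t: 15.0
ee_pos: [531.5, 61.7, 25.3]
orientation: [-2.245, -2.197, -0.001]
ft_force: [0.3, 8.0, 0.2]
width: 14.0
grasp_force: 30.0
```

Call:
{"api": "move_arm", "payload": {"steps": [[[0,0,0.04],0,1],[[0,0,0.04],0,1],[[0,0,0.04],0,1],[[0,0,0],0,1]]}}

```text
t: 15.33
ee_pos: [531.8, 61.8, 22.5]
orientation: [2.245, 2.197, 0.002]
ft_force: [-0.9, 8.2, 2.9]
width: 14.0
grasp_force: 30.0
```

Call:
{"api": "move_arm", "payload": {"steps": [[[0,0,0.04],0,1],[[0,0,0.04],0,1],[[0,0,0.04],0,1],[[0,0,0],0,1]]}}

```text
t: 15.67
ee_pos: [532.0, 61.8, 19.5]
orientation: [2.245, 2.197, 0.002]
ft_force: [0.3, 7.7, 3.6]
width: 13.8
grasp_force: 30.0
```

Call:
{"api": "move_arm", "payload": {"steps": [[[0,0,0.04],0,1],[[0,0,0.02],0,1],[[0,0,0],0,1],[[0,0,0],0,1]]}}

```text
t: 16.0
ee_pos: [532.0, 61.8, 18.2]
orientation: [2.245, 2.197, 0.003]
ft_force: [-0.4, 8.1, 2.8]
width: 13.6
grasp_force: 30.0
```

Call:
{"api": "move_arm", "payload": {"steps": [[[0,0,0.02],0,1],[[0,0,0],0,1],[[0,0,0],0,1]]}}

```text
t: 16.25
ee_pos: [532.1, 61.8, 17.7]
orientation: [2.245, 2.197, 0.003]
ft_force: [0.3, 8.7, 3.7]
width: 14.1
grasp_force: 30.0
```

Call:
{"api": "move_arm", "payload": {"steps": [[[0,0,0.02],0,1],[[0,0,0],0,1],[[0,0,0],0,1]]}}

```text
t: 16.5
ee_pos: [532.1, 61.8, 17.2]
orientation: [2.245, 2.197, 0.003]
ft_force: [-0.2, 8.3, 3.3]
width: 13.6
grasp_force: 30.0
```

Call:
{"api": "move_arm", "payload": {"steps": [[[0,0,0.015],0,1],[[0,0,0],0,1],[[0,0,0],0,1]]}}

```text
t: 16.75
ee_pos: [532.1, 61.8, 17.0]
orientation: [2.245, 2.197, 0.003]
ft_force: [0.1, 7.5, 5.5]
width: 13.8
grasp_force: 30.0
```

Run:
```python
from h import *
o=ctrl.get_obs(); print(o['ee_pos'],o['ft_force'],o['moment'],R.from_rotvec(o['orientation']).as_matrix()[:,2])
```

```text
[532.07550397  61.7828055   16.98770101] [0.14366922 7.45544732 5.46256491] [ 1.40475206 -0.05773122 -0.0256016 ] [ 1.60979031e-03  8.04514663e-04 -9.99998381e-01]
```

Call:
{"api": "move_arm", "payload": {"steps": [[[0.03,0,0],0,1],[[0.03,0,0],0,1],[[0,0,0],0,1],[[0,0,0],0,1]]}}

```text
t: 17.08
ee_pos: [532.2, 62.8, 17.0]
orientation: [2.244, 2.197, 0.002]
ft_force: [0.3, 5.5, 6.0]
width: 13.8
grasp_force: 30.0
```

Call:
{"api": "move_arm", "payload": {"steps": [[[0,0,0],0,0.7],[[0,0,0],0,0.65],[[0,0,0],0,0.6],[[0,0,0],0,0.6],[[0,0,-0.02],0,0.6],[[0,0,-0.2],0,0.6],[[0,0,-0.6],0,0.6],[[0,0,-0.8],0,0.6],[[0,0,-0.8],0,0.6],[[0,0,-0.8],0,0.6],[[0,0,0],0,0.6],[[0,0,0],0,0.6]]}}

```text
t: 18.08
ee_pos: [532.1, 62.6, 97.9]
orientation: [2.243, 2.197, 0.003]
ft_force: [-0.4, -0.2, -0.2]
width: 34.9
grasp_force: 0.0
```

Run:
```python
from h import *
c=cam('wrist'); 
cv2.imwrite('pics/w4.png',cv2.resize(c[0][120:320,181:331,::-1],(450,600),interpolation=cv2.INTER_CUBIC))
for b in cams.cut_out('wrist','cell_4'):
    ys,xs=np.nonzero(b['pixels']); P=np.array([unproj(c,(x,y),26)[:2] for x,y in zip(xs,ys)])
    print(round(b['p'],2),len(xs),P.mean(0).round(1),P.min(0).round(1),P.max(0).round(1))
s=cam('side'); cv2.imwrite('pics/s4.png',s[0][:,:,::-1])
a=cv2.resize(s[0][150:250,225:305,::-1],(480,600),interpolation=cv2.INTER_CUBIC)
w=cv2.imread('pics/w4.png')[:, :300+20]; w=cv2.imread('pics/w4.png')[:,65:385]
cv2.imwrite('pics/f.png',np.hstack([w,a]))
```

```text
0.92 350 [529.3 -27.4] [522.4 -42.1] [536.9 -12.5]
0.91 659 [530.5  13. ] [523.3 -12.6] [537.6  37.9]
0.84 288 [528.3 -95.6] [ 522. -114.] [534.9 -79.8]
0.65 919 [532.1  64.4] [523.9  37.8] [539.9  90.1]
```

View pics/f.png

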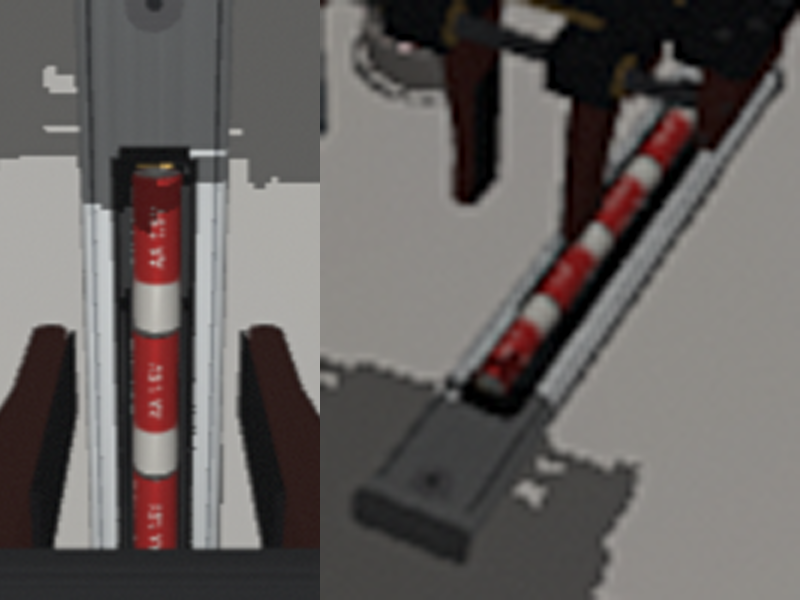

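Call:
{"api": "move_arm", "payload": {"steps": [[[0.3,0,0],0,1],[[0.3,0,0],0,1],[[0,0,0],0,1],[[0,0,0.5],0,1],[[0,0,0.7],0,1],[[0,0,0.7],0,1],[[0,0,0.4],0,1],[[0,0,0.2],0,1],[[0,0,0.08],0,1],[[0,0,0],0,1],[[0,0,0],0,1]]}}

```text
t: 19.15
ee_pos: [532.1, 77.7, 32.8]
orientation: [2.244, 2.198, 0.001]
ft_force: [-0.2, 0.4, 0.4]
width: 0.6
grasp_force: 0.0
```

Call:
{"api": "move_arm", "payload": {"steps": [[[0,0,0.02],0,1],[[0,0,0.02],0,1],[[0,0,0],0,1],[[0,0,0],0,1]]}}

```text
t: 19.48
ee_pos: [531.9, 77.6, 31.7]
orientation: [2.245, 2.198, 0.001]
ft_force: [0.4, 0.4, -0.5]
width: 0.6
grasp_force: 0.0
```

Call:
{"api": "move_arm", "payload": {"steps": [[[0,0,0.02],0,1],[[0,0,0],0,1],[[0,0,0],0,1]]}}

```text
t: 19.73
ee_pos: [531.9, 77.6, 31.1]
orientation: [2.245, 2.198, 0.001]
ft_force: [-0.1, -0.1, 3.6]
width: 0.6
grasp_force: 1.6
```

Call:
{"api": "move_arm", "payload": {"steps": [[[0,0,0.01],0,1],[[0,0,0],0,1],[[0,0,0],0,1]]}}

```text
t: 19.98
ee_pos: [532.0, 77.6, 30.9]
orientation: [2.244, 2.198, 0.001]
ft_force: [-1.0, -0.1, 6.2]
width: 0.3
grasp_force: 2.9
```

Call:
{"api": "move_arm", "payload": {"steps": [[[0,0,-0.1],0,1],[[0,0,-0.5],0,1],[[0,0,-0.8],0,1],[[0,0,-0.8],0,1],[[0,0,-0.8],0,1],[[0,-0.8,-0.6],0,1],[[0,-0.8,0],0,1],[[0,-0.8,0],0,1],[[0,-0.6,0],0,1],[[0,0,0],0,1],[[0,0,0],0,1]]}}

```text
t: 20.9
ee_pos: [456.9, 79.3, 121.3]
orientation: [2.244, 2.198, 0.001]
ft_force: [1.2, 0.3, -0.1]
width: 0.6
grasp_force: 0.0
```

Run:
```python
from h import *
s=cam('side');t=cam('top')
a=cv2.resize(s[0][150:250,225:305,::-1],(400,500),interpolation=cv2.INTER_CUBIC);b=cv2.resize(t[0][195:240,195:315,::-1],(400,150),interpolation=cv2.INTER_CUBIC)
b=np.vstack([b,cv2.resize(t[0][120:270,130:400,::-1],(400,222)),np.zeros((128,400,3),np.uint8)])
cv2.imwrite('pics/g.png',np.hstack([a,b]))
```

```text
(no output)
```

View pics/g.png

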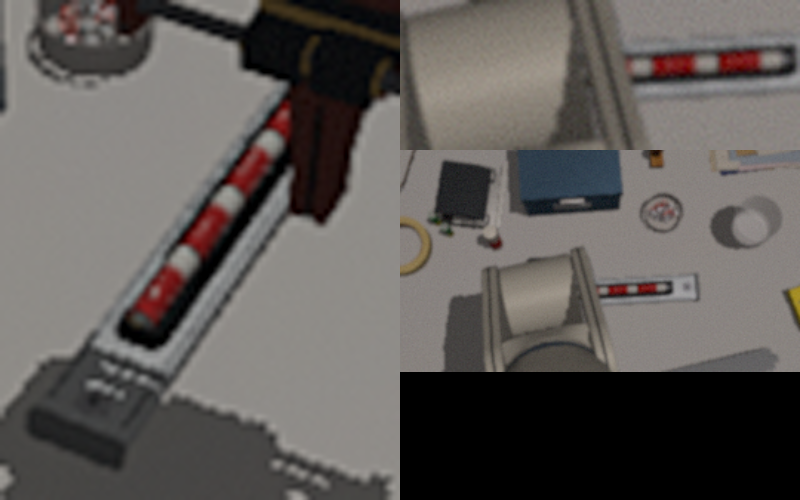

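The row lies straight in the holder with cell 4 behind the end plate, and the tin, glass and glue stick are where they were. I'm handing the job in.

```bash
python3 -c "
from workcell import ctrl
print(ctrl.close_job())"
```

```text
the job is handed in; nothing more can be done
None
```

The fourth cell is seated in front of the end plate, plus end the same way as the others, after pushing the row onto the spring with about 8 N; all four cells looked flat and straight, the glass, glue stick and tin had not moved, and I handed the job in at about 21 s (no verdict was returned).

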